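# Unstack the leather-paint pots into their trays

### The arm

A 6-joint arm with a two-finger parallel gripper is mounted at the origin on the work surface. World frame = base frame: x ahead of the robot, y to its left, z up, the work surface at z = 0. Lengths are in m, angles in rad, forces in N, time in s.
With the tool pointing down it reaches from about 0.325 to 0.9 m from the base axis. Payload 6.1 kg.
Tool frame: the origin (TCP) lies midway between the tips of the shut fingers; the grasp point (between the pads) lies 19 mm behind it; z points along the fingers, x is the direction in which the jaws open and shut, and the axes are right-handed (so a half turn about z gives the same grasp; the last joint's range is limited). The gripper opens to 87 mm and grips with 3 to 60 N. Pads are 19 mm wide; open, the fingers measure 117 mm over their backs; the gripper's body (75 mm by 190 mm) begins 51 mm behind the grasp point.
Start: joints at [1.143, 0.22, 1.526, -0, 1.395, -0.126], TCP at [0.186, 0.597, 0.223] pointing down, gripper open.
Joint ranges: [-2.98, 2.98], [-0.91, 2.08], [0.09, 2.57], [-1.24, 4.39], [0.2, 2.65], [-2.68, 2.68]. Speed limits (rad/s): [2.57, 2.57, 3.01, 3.14, 3.14, 3.14].

### API

Orientations are given as a unit quaternion [x, y, z, w].
In Python, from workcell import env gives the robot as it stands.
- The arm moves only by the tool apply_moves, never from a script. Its arguments are lists of equal length, an entry for each row: "fingers": the closure, from -1 (fully open) to 1 (shut), so that 0 is half open; "xyz": the shift along the tool's x, y, z in m, a list of three; "spin": the turn about the tool's z in rad. In form: {"fingers": [fingers, ...], "xyz": [[dx, dy, dz], ...], "spin": [spin, ...]}. A call has exactly 5 rows; each row is the pose to reach, as a shift and turn from the pose commanded when the call began, along the tool's axes at that moment; what a row does not reach only later rows make up. A row lasts 1/8 s, in which the tool goes at most 62.5 mm and 10.7 degrees, less where a joint would pass 70% of its speed; a pose out of reach is approached as far as the arm can. A call with a gripper value outside its range is refused whole. The fingers move at their own pace and stop on an object; the grip force is fixed at half the most. Time passes only in rows, so rows that repeat a pose let the fingers close, or fill a call up. It gives the time, the measured TCP pose, the force and the opening at its end, in the units of the state.
- env.get_state(): the state, without advancing time (a new reading comes with each control period).
- env.grab_frame(name): name is "side" or "top"; returns a dict with "color" (384x512x3 uint8, blue, green, red), "fx", "fy", "cx", "cy" (pixels), "camera_from_world" (4x4, takes a point from world to camera coordinates). Camera axes: x right, y down, z forward; pixel columns grow to the right and rows downward; lengths in m; the calibration is good to about 2 mm. A picture is of the moment at which its call begins. There is no depth.
- env.sign_off(): hands the job in, once; it reports no verdict.
The state is a dict: "clock": time; "q": joint angles; "dq": joint speeds; "joint_efforts": joint torques, N m; "position": TCP position; "tool_rot": TCP orientation; "ft_force": force on the tool from outside, world axes, zero at the start; "wrist_torque": the same for the moment, N m; "gripper_width": finger opening in m.
Only numpy, scipy, OpenCV 4.12 (cv2) and the standard library are available. Lean on these libraries where they do the work, as an engineer would, in place of code of your own. Each camera call takes 0.05 s, during which the arm holds its last target. There are 200 camera calls.

### The job

Take the stack of four closed paint pots apart and stand each pot, upright and flat on the floor inside the rim, in the tray made for it: the square tub in the square tray, the wide round tin in the larger round tray, the six-sided jar in the six-sided tray and the small round pot in the smaller round tray. Set the pots down without dropping or tipping any, and leave the tape roll and the bottle where they stand.

Things in the scene. Friction and masses are not known exactly. Their poses are not given: they have to be found in the camera images.
- square_tub: Square tub, 66 x 66 mm, 40 mm tall, about 300 g, white with a white lid; bottom of the stack, standing on the table. Plain straight sides, flat top; lid stays on. origin: centre of its underside, z up, x and y square to its sides.
- round_tin: Wide round metal tin, diameter 58 mm, 36 mm tall, about 200 g; stands on the square tub, roughly centred. Plain straight sides, flat top; lid stays on. origin: centre of its underside, z up.
- hex_jar: Six-sided jar, 42 mm across flats (48.5 mm across corners), 36 mm tall, about 140 g, white with a black lid; stands on the round tin, roughly centred. Plain straight sides, flat top; lid stays on. origin: centre of its underside, z up, x square to one pair of flats (other pairs at 60 and 120 degrees).
- small_pot: Small round white pot, diameter 30 mm, 34 mm tall, about 60 g; top of the stack, on the six-sided jar, roughly centred. Plain straight sides, flat top; lid stays on. origin: centre of its underside, z up.
- square_tray: Square rimmed tray, 86 x 86 mm inside, 94 mm outside. Fixed to the table: black rim, cork-brown floor. Floor 4 mm above the table, rim top 8 mm above the table (4 mm above the floor), rim 4 mm thick. Origin: centre of its underside on the table, x and y square to its sides. The tub goes in with its sides roughly parallel to the tray's (it jams beyond about 20 degrees).
- large_round_tray: The larger of two round rimmed trays, 78 mm inside diameter, 86 mm outside. Fixed to the table: black rim, cork-brown floor. Floor 4 mm above the table, rim top 8 mm above the table (4 mm above the floor), rim 4 mm thick. Origin: centre of its underside on the table.
- hex_tray: Six-sided rimmed tray, 62 mm across flats inside, 70 mm outside. Fixed to the table: black rim, cork-brown floor. Floor 4 mm above the table, rim top 8 mm above the table (4 mm above the floor), rim 4 mm thick. Origin: centre of its underside on the table. The jar fits in at any yaw.
- small_round_tray: The smaller of two round rimmed trays, 50 mm inside diameter, 58 mm outside. Fixed to the table: black rim, cork-brown floor. Floor 4 mm above the table, rim top 8 mm above the table (4 mm above the floor), rim 4 mm thick. Origin: centre of its underside on the table.
- tape_roll: Bystander: loose roll of masking tape lying flat, outside diameter 84 mm, hole 60 mm, 19 mm tall. Origin: centre of its underside.
- cleaner: Bystander: loose upright bottle, diameter 58 mm, 150 mm tall with its cap. Origin: centre of its underside. (A fixed sneaker, 130 mm tall, not to be handled, stands about 0.80 m ahead and 0.34 m to the left of the base.)
Things that resemble listed ones, but are neither listed nor needed, are in the scene too. Leave any red look-alike of the small_round_tray alone.

How it is judged:
By the outcome, as a careful person would: the job done as asked, in the order asked, and still so for the second after the job is handed in, with the robot touching nothing.
It also fails if it takes over 122 s, if anything falls off the work surface, if the arm or the gripper's body presses on something with over 40 N, if the wrist force passes 120 N, or if a joint passes its speed limit or range.

## Working session

There is one attempt and no reset: what is moved stays moved. The work goes in short steps, Python scripts to look and compute and a tool call to move; the robot and the scene stay as the last step left them, time stands still between calls to the robot, and variables do not carry over. Pictures are saved under pics/ and viewed, on a budget of 14 in all, crops included, one or two more only if the job needs it, and the job is handed in when it is done.

Besides the shell and the picture viewer there is one more tool, called after "Request:" in YAML: its name, and indented under it one key for each argument. apply_moves: Moves the arm, as the interface text tells. Its arguments: {"type":"object","properties":{"fingers":{"type":"array","items":{"type":"number"}},"xyz":{"type":"array","items":{"type":"array","items":{"type":"number"}}},"spin":{"type":"array","items":{"type":"number"}}},"required":["fingers","xyz","spin"]}

```bash
mkdir -p pics; ls
cat > h.py <<'E'
import numpy as np, cv2
from workcell import env
def snap(n,tag):
    f=env.grab_frame(n); cv2.imwrite(f'pics/{tag}.png',f['color']); return f
def ray(f,u,v):
    T=np.array(f['camera_from_world']); R=T[:3,:3]; c=-R.T@T[:3,3]
    d=R.T@np.array([(u-f['cx'])/f['fx'],(v-f['cy'])/f['fy'],1.]); return c,d
def onz(f,u,v,z):
    c,d=ray(f,u,v); return c+d*(z-c[2])/d[2]
def proj(f,p):
    T=np.array(f['camera_from_world']); q=T[:3,:3]@np.array(p)+T[:3,3]
    return np.array([f['fx']*q[0]/q[2]+f['cx'],f['fy']*q[1]/q[2]+f['cy']])
E
python3 - <<'E'
from h import *
for n in('top','side'):
    f=snap(n,n+'0'); c,d=ray(f,256,192); print(n,c,d,f['fx'])
print(env.get_state())
a=cv2.imread('pics/top0.png');b=cv2.imread('pics/side0.png')
E
```

```text
pics
top [ 0.36820564 -0.02171185  1.42835406] [ 0.13259519 -0.00909702 -0.99135173] 487.0838106165296
side [ 0.31999286 -0.88491438  0.6844787 ] [ 0.23965656  0.81282074 -0.53099129] 462.1740927260074
{'clock': 0.1, 'q': array([ 1.14289425e+00,  2.21140566e-01,  1.52749020e+00, -1.09882514e-05,
        1.39467436e+00, -1.26091020e-01]), 'dq': array([ 0.00230042, -0.00080478, -0.00123764, -0.00070484,  0.00059238,
       -0.00039202]), 'joint_efforts': array([ 1.59228362e-03, -4.95937657e+01, -3.88519549e+01,  7.02760834e-02,
        5.15304389e-02, -2.15278590e-05]), 'position': array([0.18555439, 0.59624791, 0.22155423]), 'tool_rot': array([ 8.05371680e-01,  5.92769536e-01, -7.45307744e-04,  4.21523129e-04]), 'ft_force': array([-0.14140967, -0.20258179,  0.38079355]), 'wrist_torque': array([ 0.00508916,  0.0620056 , -0.03459661]), 'gripper_width': 0.08717204577979196}
```

View pics/top0.png

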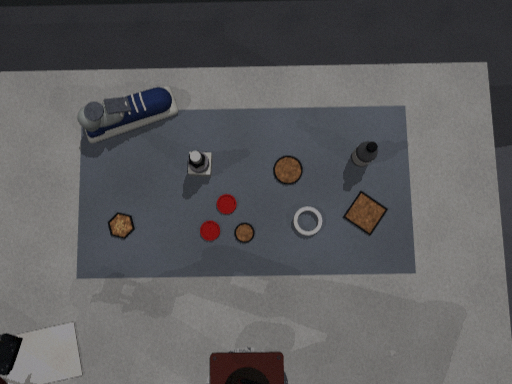

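View pics/side0.png

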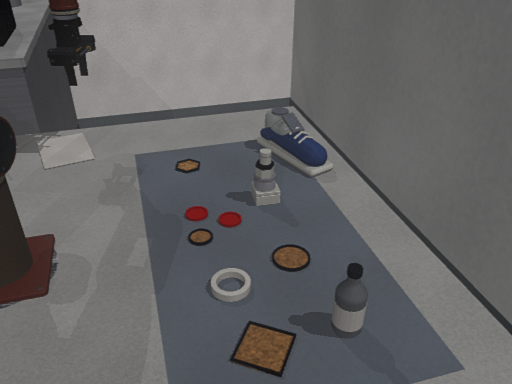

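The top view shows the stack at about (200,162), and the hex tray at (121,226). The small round tray is at (244,233), with red look-alikes at (227,204) and (210,231). The large round tray is at (288,170) and the square tray at (366,213). Bystanders are the tape at (308,221), the bottle at (364,153) and the sneaker at (125,112). In the side view the stack stands at about (265,175).

Things that could be mistaken for the small round tray: the red discs (227,204) and (210,231). The brown-floored one at (244,233) is right. For the stack, the only candidate is (200,162); the bottle at (364,153) is dark, and is the cleaner.

```bash
cat > trays.py <<'E'
from h import *
f=env.grab_frame('top'); g=env.grab_frame('side')
for n,F in(('top',f),('side',g)):
    hsv=cv2.cvtColor(F['color'],cv2.COLOR_BGR2HSV)
    m=cv2.inRange(hsv,(5,80,40),(22,255,255)); m=cv2.morphologyEx(m,cv2.MORPH_CLOSE,np.ones((5,5)))
    for c in cv2.findContours(m,cv2.RETR_EXTERNAL,cv2.CHAIN_APPROX_NONE)[0]:
        if cv2.contourArea(c)<60: continue
        c=cv2.convexHull(c)[:,0].astype(float)
        P=np.array([onz(F,u,v,.004)[:2] for u,v in c]).astype(np.float32)
        M=cv2.moments(P); r=cv2.minAreaRect(P)
        print(n,c.mean(0).round(),'ctr',np.round([M['m10']/M['m00'],M['m01']/M['m00']],4),'rect',np.round(r[0],4),np.round(r[1],4),round(r[2],1),'A',round(M['m00']*1e6))
E
python3 trays.py
python3 - <<'E'
from h import *
a=cv2.imread('pics/top0.png')[130:190,165:235];b=cv2.imread('pics/side0.png')[140:215,235:300]
a=cv2.resize(a,None,fx=5.6,fy=5.6,interpolation=cv2.INTER_CUBIC);b=cv2.resize(b,None,fx=6,fy=6,interpolation=cv2.INTER_CUBIC)
o=np.zeros((460,790,3),np.uint8);o[:a.shape[0],:a.shape[1]]=a;o[:b.shape[0],400:400+b.shape[1]]=b
cv2.imwrite('pics/crop.png',cv2.convertScaleAbs(o,alpha=1.3))
E
```

```text
top [255. 365.] ctr [ 0.0694 -0.0172] rect [0.0612 0.0013] [0.0835 0.2049] 0.1 A 11937
top [244. 233.] ctr [0.4408 0.0024] rect [0.4403 0.0025] [0.0467 0.0494] 89.0 A 1896
top [121. 224.] ctr [0.4681 0.3637] rect [0.4684 0.3642] [0.0614 0.0672] 44.9 A 3180
top [364. 210.] ctr [ 0.4922 -0.3519] rect [ 0.4925 -0.352 ] [0.0863 0.0869] 54.0 A 7394
top [288. 170.] ctr [ 0.6242 -0.1296] rect [ 0.6245 -0.1295] [0.0742 0.0754] 88.6 A 4630
side [269. 346.] ctr [ 0.4913 -0.3549] rect [ 0.4912 -0.3561] [0.0922 0.0874] 53.7 A 7787
side [289. 256.] ctr [ 0.6251 -0.1299] rect [ 0.6252 -0.1301] [0.0699 0.0758] 74.1 A 4342
side [ 33. 273.] ctr [ 0.0615 -0.004 ] rect [0.0689 0.0015] [0.2153 0.0952] 79.1 A 16336
side [199. 236.] ctr [0.4418 0.0022] rect [0.4418 0.0022] [0.0394 0.0484] 74.2 A 1606
side [189. 165.] ctr [0.4692 0.3636] rect [0.4684 0.364 ] [0.0565 0.0628] 44.7 A 2854
side [65.  5.] ctr [-0.0501  3.2106] rect [-0.0429  3.2072] [0.1907 0.4204] 3.1 A 65443
```

View pics/crop.png

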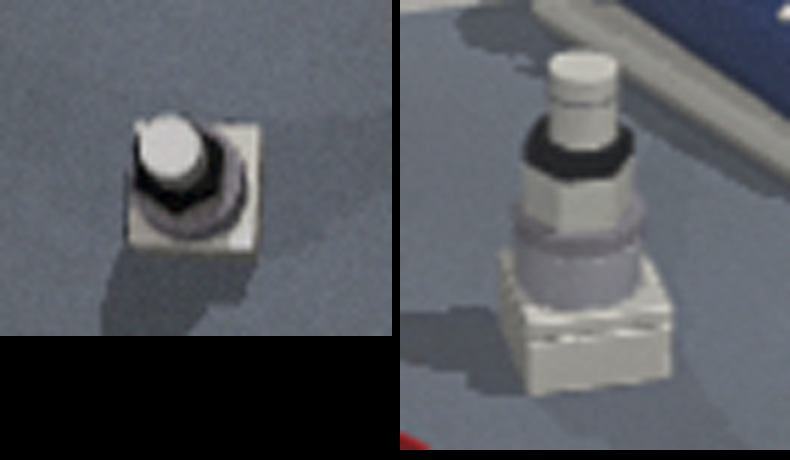

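The close crop confirms the stack. The pot's white top is at about top (195.5,155.5) and side (265.6,150.8), on the black-lidded jar, the grey tin and the white tub, so I chose correctly.

```bash
cat >> h.py <<'E'
def wrap(a,p): return (a+p/2)%p-p/2
def go(x,y,z,yaw=None,sym=180):
    s=env.get_state(); q=s['tool_rot']; p=s['position']
    psi=np.arctan2(2*(q[0]*q[1]+q[2]*q[3]),1-2*(q[1]**2+q[2]**2))
    d=np.array([x,y,z])-p; c,n=np.cos(psi),np.sin(psi)
    t=[c*d[0]+n*d[1], n*d[0]-c*d[1], -d[2]]
    sp=0 if yaw is None else -np.radians(wrap(yaw-np.degrees(psi),sym))
    print('now',p.round(4),'yaw',np.degrees(psi).round(1),'| tool',np.round(t,4),'spin',round(float(sp),3),'dist',round(float(np.linalg.norm(d)),3),'minrows',np.ceil(max(np.linalg.norm(d)/.0625,abs(sp)/.1867)),'t',s['clock'])
def tri(f,a,g,b):
    (c1,d1),(c2,d2)=ray(f,*a),ray(g,*b); d1/=np.linalg.norm(d1); d2/=np.linalg.norm(d2)
    k=np.linalg.lstsq(np.stack([d1,-d2],1),c2-c1,rcond=None)[0]; A,B=c1+k[0]*d1,c2+k[1]*d2
    return ((A+B)/2).round(4),round(float(np.linalg.norm(A-B)),4)
E
python3 - <<'E'
from h import *
f=env.grab_frame('top');g=env.grab_frame('side')
print('pot top',onz(f,195.5,155.5,.146),onz(g,265.6,150.8,.146),tri(f,(195.5,155.5),g,(265.6,150.8)))
c=lambda x,y:(165+x/5.6,130+y/5.6)
print('tub top right/bottom corners',[onz(f,*c(*p),.04)[:2].round(4) for p in((262,124),(134,122))])
print('tin right,bottom',onz(f,*c(246,185),.076)[:2],onz(f,*c(190,238),.076)[:2])
print('bottle',onz(g,348,325,0),onz(f,370,147,.15))
go(.66,.155,.22,90)
E
```

```text
pot top [0.64165326 0.1272281  0.146     ] [0.64213692 0.12313364 0.146     ] (array([0.6428, 0.1274, 0.1437]), 0.0013)
tub top right/bottom corners [array([0.6733, 0.092 ]), array([0.6757, 0.1587])]
tin right,bottom [0.63411947 0.09737046] [0.60748574 0.12575442]
bottle [ 0.66430963 -0.34582477  0.        ] [ 0.65507396 -0.34057336  0.15      ]
now [0.1857 0.5966 0.2221] yaw 72.7 | tool [-0.2806  0.5841  0.0021] spin -0.302 dist 0.648 minrows 11.0 t 0.3
```

Request:
apply_moves:
  fingers: [-1,-1,-1,-1,-1]
  xyz:
    - [-0.029,0.053,0]
    - [-0.058,0.106,0]
    - [-0.086,0.159,0]
    - [-0.115,0.212,0]
    - [-0.144,0.265,0]
  spin: [-0.06,-0.12,-0.18,-0.24,-0.3]

```text
clock: 0.92
position: [0.3971, 0.379, 0.2227]
tool_rot: [0.707, 0.707, 0.0, 0.0]
ft_force: [-0.2, 1.2, 0.2]
gripper_width: 0.087
```

```bash
python3 -c "
from h import *
go(.642,.1265,.22,90)"
```

```text
now [0.3971 0.379  0.2227] yaw 90.0 | tool [-0.2526  0.2448  0.0027] spin 0.0 dist 0.352 minrows 6.0 t 0.925
```

Request:
apply_moves:
  fingers: [-1,-1,-1,-1,-1]
  xyz:
    - [-0.044,0.043,0]
    - [-0.088,0.086,0]
    - [-0.132,0.129,0]
    - [-0.176,0.172,0]
    - [-0.22,0.214,0]
  spin: [0,0,0,0,0]

```text
clock: 1.55
position: [0.6109, 0.1585, 0.2226]
tool_rot: [0.708, 0.706, 0.0, 0.0]
ft_force: [1.0, 0.5, 0.6]
gripper_width: 0.087
```

Request:
apply_moves:
  fingers: [-1,-1,-1,-1,-1]
  xyz:
    - [-0.02,0.018,0]
    - [-0.033,0.031,0]
    - [-0.033,0.031,0]
    - [-0.033,0.031,0]
    - [-0.033,0.031,0]
  spin: [0,0,0,0,0]

```text
clock: 2.17
position: [0.6398, 0.1285, 0.2228]
tool_rot: [0.707, 0.707, 0.0, -0.0]
ft_force: [0.4, 0.3, 0.2]
gripper_width: 0.0869
```

```bash
python3 -c "
from h import *
go(.642,.1265,.12,90)
f=snap('side','s1');g=snap('top','t1')
a=cv2.resize(f['color'][110:220,210:320],None,fx=3.6,fy=3.6);b=cv2.resize(g['color'][110:220,140:250],None,fx=3.6,fy=3.6)
cv2.imwrite('pics/c1.png',np.hstack([a,b]))"
```

```text
now [0.6398 0.1285 0.2228] yaw 90.0 | tool [-0.002   0.0022  0.1028] spin 0.0 dist 0.103 minrows 2.0 t 2.175
```

View pics/c1.png

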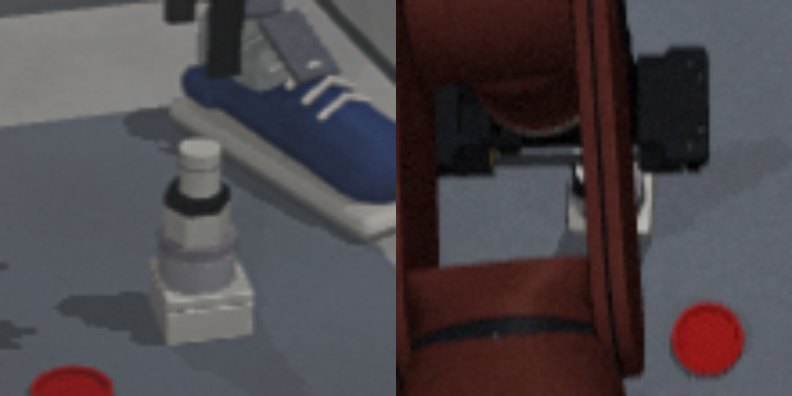

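The side crop (left) shows the fingertips straddling the stack column about 75 mm above the pot. The jaw line runs along y.

Request:
apply_moves:
  fingers: [-1,-1,-1,-1,-1]
  xyz:
    - [-0.002,0.002,0.04]
    - [-0.002,0.002,0.08]
    - [-0.002,0.002,0.102]
    - [-0.002,0.002,0.102]
    - [-0.002,0.002,0.102]
  spin: [0,0,0,0,0]

```text
clock: 2.9
position: [0.6437, 0.1253, 0.1224]
tool_rot: [0.708, 0.707, 0.001, 0.001]
ft_force: [-0.4, -0.2, -0.3]
gripper_width: 0.0866
```

Request:
apply_moves:
  fingers: [0.2,1,1,1,1]
  xyz:
    - [0,0,0]
    - [0,0,0]
    - [0,0,0]
    - [0,0,0]
    - [0,0,0]
  spin: [0,0,0,0,0]

```text
clock: 3.52
position: [0.6425, 0.125, 0.1205]
tool_rot: [0.708, 0.706, -0.0, -0.0]
ft_force: [-0.8, -0.1, -0.2]
gripper_width: 0.0446
```

Request:
apply_moves:
  fingers: [1,1,1,1,1]
  xyz:
    - [0,0,0]
    - [0,0,0]
    - [0,0,0]
    - [0,0,0]
    - [0,0,-0.01]
  spin: [0,0,0,0,0]

```text
clock: 4.15
position: [0.6417, 0.1249, 0.1297]
tool_rot: [0.708, 0.706, -0.001, -0.001]
ft_force: [0.9, 0.4, -1.1]
gripper_width: 0.0291
```

Request:
apply_moves:
  fingers: [1,1,1,1,1]
  xyz:
    - [0,0,-0.02]
    - [0,0,-0.04]
    - [0,-0.02,-0.05]
    - [-0.02,-0.05,-0.05]
    - [-0.05,-0.08,-0.05]
  spin: [0,0,0,0,0]

```text
clock: 4.78
position: [0.5625, 0.0753, 0.1827]
tool_rot: [0.707, 0.707, 0.001, 0.001]
ft_force: [0.2, -1.3, -0.2]
gripper_width: 0.0291
```

```bash
python3 -c "
from h import *
print(env.get_state()['gripper_width'],env.get_state()['ft_force'])
go(.4412,.0023,.06,90);go(.4412,.0023,.012,90)"
```

```text
0.02914036224212118 [ 0.23077507 -1.25239661 -0.21254008]
now [0.5625 0.0753 0.1827] yaw 90.0 | tool [-0.073  -0.1212  0.1227] spin -0.0 dist 0.187 minrows 3.0 t 4.775
now [0.5625 0.0753 0.1827] yaw 90.0 | tool [-0.073  -0.1212  0.1707] spin -0.0 dist 0.222 minrows 4.0 t 4.775
```

Request:
apply_moves:
  fingers: [1,1,1,1,1]
  xyz:
    - [-0.025,-0.04,0.02]
    - [-0.05,-0.08,0.06]
    - [-0.073,-0.121,0.1]
    - [-0.073,-0.121,0.13]
    - [-0.073,-0.121,0.145]
  spin: [0,0,0,0,0]

```text
clock: 5.4
position: [0.4414, 0.0021, 0.0357]
tool_rot: [0.708, 0.706, 0.0, 0.0]
ft_force: [-0.2, -0.6, -0.3]
gripper_width: 0.0294
```

```bash
python3 -c "
from h import *
go(.4412,.0023,.0125,90)
f=snap('side','s2');g=snap('top','t2')
a=cv2.resize(f['color'][200:260,160:240],None,fx=4.8,fy=4.8)
cv2.imwrite('pics/c2.png',a)"
```

```text
now [0.4414 0.0021 0.0357] yaw 89.9 | tool [ 0.0002 -0.0002  0.0232] spin -0.003 dist 0.023 minrows 1.0 t 5.4
```

View pics/c2.png

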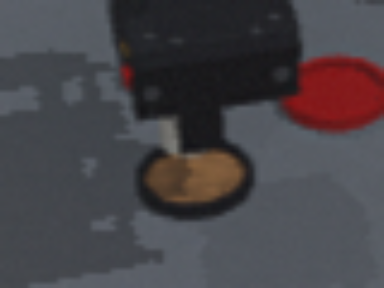

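The crop shows the pot held upright over the brown-floored small tray at (195,175), with the red look-alike off to the right. I'll lower it gently and open only partly.

Request:
apply_moves:
  fingers: [1,1,1,1,1]
  xyz:
    - [0,0,0.01]
    - [0,0,0.018]
    - [0,0,0.021]
    - [0,0,0.023]
    - [0,0,0.023]
  spin: [0,0,0,0,0]

```text
clock: 6.12
position: [0.4414, 0.0024, 0.0126]
tool_rot: [0.708, 0.706, 0.0, 0.0]
ft_force: [-0.3, 0.2, 0.2]
gripper_width: 0.0293
```

Request:
apply_moves:
  fingers: [-0.15,-0.15,-0.15,-0.15,-0.15]
  xyz:
    - [0,0,0]
    - [0,0,0]
    - [0,0,0]
    - [0,0,0]
    - [0,0,0]
  spin: [0,0,0,0,0]

```text
clock: 6.75
position: [0.4413, 0.0024, 0.0126]
tool_rot: [0.708, 0.706, 0.0, 0.0]
ft_force: [0.1, 1.0, -0.0]
gripper_width: 0.0499
```

Request:
apply_moves:
  fingers: [-0.15,-0.15,-1,-1,-1]
  xyz:
    - [0,0,-0.02]
    - [0,0,-0.06]
    - [0,0,-0.12]
    - [0,0,-0.18]
    - [0,0,-0.18]
  spin: [0,0,0,0,0]

```text
clock: 7.38
position: [0.445, 0.0018, 0.1984]
tool_rot: [0.708, 0.707, 0.003, 0.005]
ft_force: [0.4, -0.2, -0.3]
gripper_width: 0.0726
```

```bash
python3 -c "
from h import *
go(.642,.1265,.16,90)
f=snap('side','s3');g=snap('top','t3')
a=cv2.resize(f['color'][140:270,165:305],None,fx=4,fy=4);b=cv2.resize(g['color'][130:195,165:215],None,fx=4.5,fy=4.5)
o=np.zeros((520,790,3),np.uint8);o[:,:560]=a;o[:b.shape[0],562:562+b.shape[1]]=b
cv2.imwrite('pics/c3.png',o)"
```

```text
now [0.445  0.0018 0.1984] yaw 89.9 | tool [0.125  0.1967 0.0384] spin -0.002 dist 0.236 minrows 4.0 t 7.375
```

View pics/c3.png

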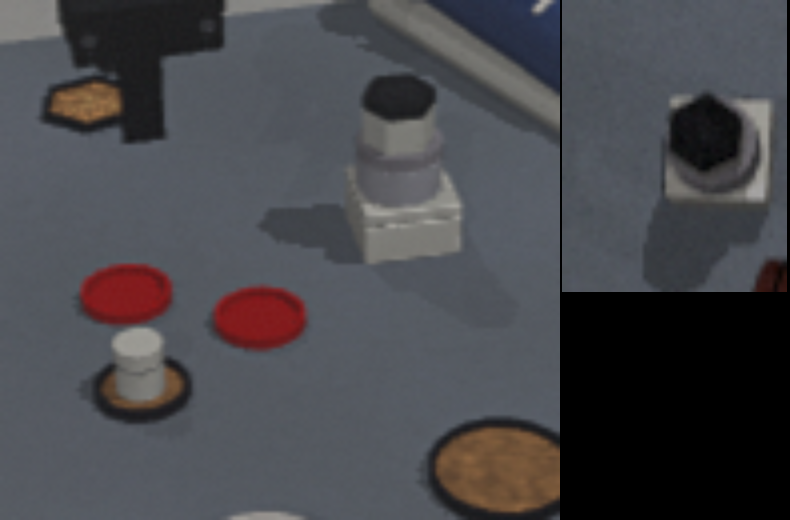

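The small pot stands upright in its tray (140,365 in the crop). The hex jar is now the stack's top, with its corners pointing along ±x and its flats roughly square to y. Next I measure its lid.

Run:
```python
from h import *
f=env.grab_frame('top');g=env.grab_frame('side')
for n,F,b in(('top',f,(130,195,165,215)),('side',g,(150,195,245,290))):
    I=F['color'][b[0]:b[1],b[2]:b[3]]; I=cv2.resize(I,None,fx=4,fy=4,interpolation=cv2.INTER_CUBIC)
    m=(cv2.cvtColor(I,cv2.COLOR_BGR2GRAY)<55).astype(np.uint8)
    c=max(cv2.findContours(m,cv2.RETR_EXTERNAL,cv2.CHAIN_APPROX_NONE)[0],key=cv2.contourArea)
    h=cv2.convexHull(c); px=(h[:,0]+.5)/4-.5+[b[2],b[0]]
    P=np.array([onz(F,u,v,.112)[:2] for u,v in px]).astype(np.float32)
    v=cv2.approxPolyDP(P.reshape(-1,1,2),.004,True)[:,0]
    print(n,'range',P.min(0),P.max(0),'ctr',(P.min(0)+P.max(0))/2,'A',cv2.contourArea(P)*1e6)
    e=np.roll(v,-1,0)-v; print(v.round(4).tolist()); print('edges deg,len',[(round(float(np.degrees(np.arctan2(*k[::-1]))%60),1),round(float(np.hypot(*k)),4)) for k in e])
go(.642,.1265,.16,90)
```

```text
top range [0.61275554 0.10599397] [0.6633177  0.15155159] ctr [0.6380366  0.12877278] A 1706.1767599864108
[[0.6632000207901001, 0.12530000507831573], [0.6424000263214111, 0.10599999874830246], [0.6229000091552734, 0.1088000014424324], [0.6128000020980835, 0.12880000472068787], [0.6270999908447266, 0.1501999944448471], [0.6481999754905701, 0.1509000062942505]]
edges deg,len [(42.8, 0.0284), (51.8, 0.0198), (56.8, 0.0224), (56.0, 0.0257), (1.9, 0.0211), (0.4, 0.0297)]
side range [0.6119836  0.08817169] [0.66237545 0.14702252] ctr [0.6371795 0.1175971] A 2211.740327582312
[[0.6539999842643738, 0.1436000019311905], [0.6624000072479248, 0.12250000238418579], [0.6575999855995178, 0.10559999942779541], [0.6419000029563904, 0.08820000290870667], [0.6215999722480774, 0.09120000153779984], [0.6119999885559082, 0.11020000278949738], [0.6223999857902527, 0.13670000433921814], [0.631600022315979, 0.1469999998807907]]
edges deg,len [(51.7, 0.0227), (14.1, 0.0176), (48.1, 0.0235), (51.5, 0.0205), (56.9, 0.0213), (8.5, 0.0284), (48.4, 0.0139), (51.4, 0.0226)]
now [0.4402 0.0026 0.1909] yaw 89.9 | tool [0.1243 0.2016 0.0309] spin -0.002 dist 0.239 minrows 4.0 t 7.575
```

Request:
apply_moves:
  fingers: [-1,-1,-1,-1,-1]
  xyz:
    - [0.032,0.05,0]
    - [0.064,0.1,0]
    - [0.096,0.15,0]
    - [0.126,0.199,0.02]
    - [0.126,0.199,0.04]
  spin: [0,0,0,0,0]

```text
clock: 8.2
position: [0.6408, 0.1299, 0.1469]
tool_rot: [0.707, 0.707, -0.002, -0.002]
ft_force: [-0.4, 0.0, -1.2]
gripper_width: 0.0872
```

```bash
python3 -c "
from h import *
go(.639,.1285,.0845,89.5)"
```

```text
now [0.6408 0.1299 0.1469] yaw 90.0 | tool [-0.0014 -0.0018  0.0624] spin 0.009 dist 0.062 minrows 1.0 t 8.2
```

Request:
apply_moves:
  fingers: [-1,-1,-0.2,0.2,1]
  xyz:
    - [0,0,0.03]
    - [0,0,0.055]
    - [0,0,0.065]
    - [0,0,0.065]
    - [0,0,0.065]
  spin: [0,0,0,0,0]

```text
clock: 8.82
position: [0.6412, 0.1279, 0.0888]
tool_rot: [0.708, 0.706, 0.001, 0.001]
ft_force: [0.2, 0.2, -0.6]
gripper_width: 0.0649
```

Request:
apply_moves:
  fingers: [1,1,1,1,1]
  xyz:
    - [0,0,0]
    - [0,0,0]
    - [0,0,0]
    - [0,0,0]
    - [0,0,0]
  spin: [0,0,0,0,0]

```text
clock: 9.45
position: [0.6411, 0.1282, 0.0885]
tool_rot: [0.708, 0.706, 0.0, 0.0]
ft_force: [-1.8, -0.6, 5.7]
gripper_width: 0.0428
```

Request:
apply_moves:
  fingers: [1,1,1,1,1]
  xyz:
    - [0,0,0]
    - [0,0,0]
    - [0,0,-0.01]
    - [0,0,-0.025]
    - [0,0,-0.05]
  spin: [0,0,0,0,0]

```text
clock: 10.07
position: [0.6397, 0.1279, 0.1374]
tool_rot: [0.708, 0.706, -0.001, -0.001]
ft_force: [0.3, 0.0, -1.1]
gripper_width: 0.0432
```

```bash
python3 -c "
from h import *
print(env.get_state()['gripper_width'],env.get_state()['ft_force'])
go(.4686,.3637,.0165,90)
f=snap('side','s4');a=cv2.resize(f['color'][110:230,220:340],None,fx=4,fy=4);cv2.imwrite('pics/c4.png',a)"
```

```text
0.04318633705641901 [ 0.26648206  0.02423503 -1.14788835]
now [0.6397 0.1279 0.1374] yaw 89.9 | tool [ 0.2355 -0.1715  0.1209] spin -0.002 dist 0.315 minrows 6.0 t 10.075
```

View pics/c4.png

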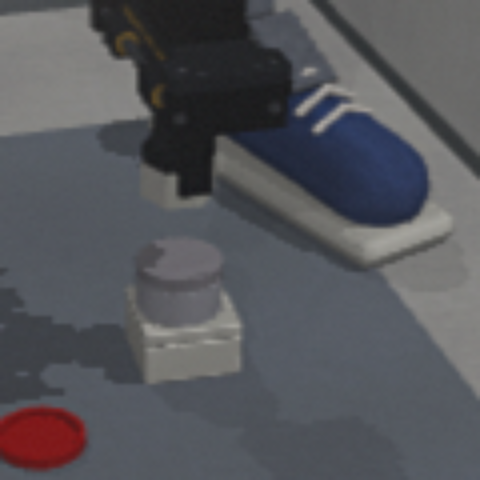

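The crop shows the jar lifted level between the fingers at (175,185), with the tin and tub undisturbed below.

Request:
apply_moves:
  fingers: [1,1,1,1,1]
  xyz:
    - [0.047,-0.034,0]
    - [0.094,-0.068,0]
    - [0.141,-0.103,0.01]
    - [0.188,-0.137,0.03]
    - [0.235,-0.171,0.05]
  spin: [0,0,0,0,0]

```text
clock: 10.75
position: [0.4692, 0.3649, 0.0878]
tool_rot: [0.708, 0.706, 0.001, 0.0]
ft_force: [0.5, 0.5, -2.0]
gripper_width: 0.0431
```

Request:
apply_moves:
  fingers: [1,1,1,1,1]
  xyz:
    - [0,0,0.03]
    - [0,0,0.045]
    - [0,0,0.045]
    - [0,0,0.045]
    - [0,0,0.045]
  spin: [0,0,0,0,0]

```text
clock: 11.38
position: [0.4714, 0.3633, 0.0439]
tool_rot: [0.708, 0.706, 0.001, 0.0]
ft_force: [0.4, 0.5, -2.3]
gripper_width: 0.0427
```

```bash
python3 -c "
from h import *
go(.4686,.3637,.0165,90)"
```

```text
now [0.4714 0.3633 0.0439] yaw 89.8 | tool [ 0.0003 -0.0028  0.0274] spin -0.003 dist 0.028 minrows 1.0 t 11.375
```

Request:
apply_moves:
  fingers: [1,1,1,1,1]
  xyz:
    - [0,-0.002,0.01]
    - [0,-0.002,0.018]
    - [0,-0.002,0.023]
    - [0,-0.002,0.025]
    - [0,-0.002,0.026]
  spin: [0,0,0,0,0]

```text
clock: 12.0
position: [0.4678, 0.3633, 0.0164]
tool_rot: [0.708, 0.706, -0.0, -0.0]
ft_force: [-1.1, -1.6, 2.7]
gripper_width: 0.043
```

Force is now +2.7 N, against −2.3 N carrying, so the jar is resting on the floor. Releasing.

Request:
apply_moves:
  fingers: [-0.4,-0.4,-0.4,-0.4,-0.4]
  xyz:
    - [0,0,0]
    - [0,0,0]
    - [0,0,0]
    - [0,0,0]
    - [0,0,0]
  spin: [0,0,0,0,0]

```text
clock: 12.62
position: [0.468, 0.3634, 0.0166]
tool_rot: [0.708, 0.706, 0.0, 0.0]
ft_force: [-0.1, -0.1, 0.1]
gripper_width: 0.0605
```

Request:
apply_moves:
  fingers: [-0.4,-0.4,-1,-1,-1]
  xyz:
    - [0,0,-0.02]
    - [0,0,-0.06]
    - [0,0,-0.12]
    - [0,0,-0.14]
    - [0,0,-0.14]
  spin: [0,0,0,0,0]

```text
clock: 13.25
position: [0.4694, 0.3642, 0.1596]
tool_rot: [0.708, 0.706, 0.003, 0.001]
ft_force: [0.4, 0.1, -0.2]
gripper_width: 0.0822
```

Run:
```python
from h import *
f=snap('side','s5');g=snap('top','t5')
go(.64,.127,.15,90)
a=cv2.resize(f['color'][130:220,165:295],None,fx=4,fy=4);b=cv2.resize(g['color'][120:250,95:225],None,fx=2,fy=2)
b=cv2.resize(g['color'][130:190,170:230],None,fx=4.3,fy=4.3)
o=np.zeros((360,790,3),np.uint8);o[:,:520]=a;o[:258,525:783]=b
cv2.imwrite('pics/c5.png',o)
```

```text
now [0.4672 0.3629 0.1554] yaw 89.9 | tool [-0.2356  0.1733  0.0054] spin -0.002 dist 0.292 minrows 5.0 t 13.35
```

View pics/c5.png

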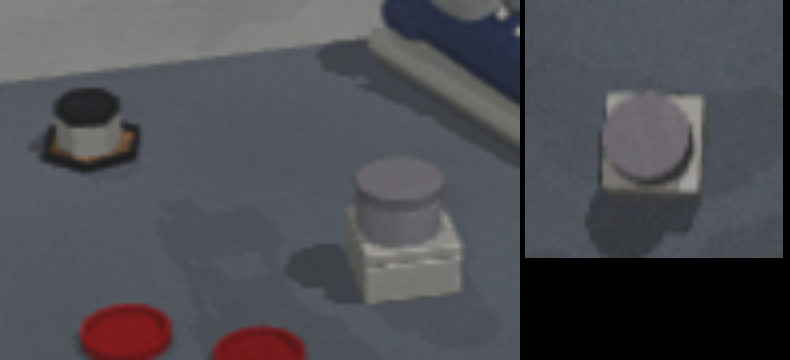

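The hex jar stands flat in its tray at (88,125). The tin's top disc is at top px (198.4,161.6) and side px (265,175.8).

Run:
```python
from h import *
f=env.grab_frame('top');g=env.grab_frame('side')
print(onz(f,198.3,161.5,.076),onz(g,264.8,175.6,.076),tri(f,(198.3,161.5),g,(264.8,175.6)))
go(.638,.1265,.15,90)
```

```text
[0.63911018 0.12745247 0.076     ] [0.6395817  0.11815413 0.076     ] (array([0.6415, 0.1279, 0.07  ]), 0.0023)
now [0.4666 0.3626 0.1542] yaw 89.9 | tool [-0.2357  0.1718  0.0042] spin -0.002 dist 0.292 minrows 5.0 t 13.45
```

Request:
apply_moves:
  fingers: [-1,-1,-1,-1,-1]
  xyz:
    - [-0.047,0.035,0]
    - [-0.094,0.07,0]
    - [-0.141,0.104,0]
    - [-0.188,0.139,0]
    - [-0.236,0.173,0.02]
  spin: [0,0,0,0,0]

```text
clock: 14.08
position: [0.6419, 0.1255, 0.1361]
tool_rot: [0.708, 0.707, 0.0, 0.0]
ft_force: [0.6, -0.1, 1.0]
gripper_width: 0.0868
```

Request:
apply_moves:
  fingers: [-1,-1,-1,-1,-1]
  xyz:
    - [0,0,0.02]
    - [0,0,0.02]
    - [0,0,0.02]
    - [0,0,0.02]
    - [0,0,0.02]
  spin: [0,0,0,0,0]

```text
clock: 14.7
position: [0.6408, 0.128, 0.1177]
tool_rot: [0.707, 0.707, 0.001, 0.001]
ft_force: [0.4, -0.0, 0.4]
gripper_width: 0.087
```

```bash
python3 -c "
from h import *
go(.64,.127,.050,90)"
```

```text
now [0.6408 0.128  0.1177] yaw 90.0 | tool [-0.001  -0.0008  0.0677] spin -0.0 dist 0.068 minrows 2.0 t 14.7
```

Request:
apply_moves:
  fingers: [-1,-1,-0.6,-0.2,1]
  xyz:
    - [-0.001,-0.001,0.03]
    - [-0.001,-0.001,0.055]
    - [-0.001,-0.001,0.067]
    - [-0.001,-0.001,0.067]
    - [-0.001,-0.001,0.067]
  spin: [0,0,0,0,0]

```text
clock: 15.32
position: [0.6405, 0.1262, 0.0509]
tool_rot: [0.708, 0.707, 0.001, 0.001]
ft_force: [0.3, -0.4, -0.0]
gripper_width: 0.0644
```

Request:
apply_moves:
  fingers: [1,1,1,1,1]
  xyz:
    - [0,0,0]
    - [0,0,0]
    - [0,0,0]
    - [0,0,0]
    - [0,0,0]
  spin: [0,0,0,0,0]

```text
clock: 15.95
position: [0.6406, 0.1263, 0.0511]
tool_rot: [0.708, 0.706, 0.001, 0.001]
ft_force: [0.5, 1.1, 6.4]
gripper_width: 0.0578
```

Request:
apply_moves:
  fingers: [1,1,1,1,1]
  xyz:
    - [0,0,-0.01]
    - [0,0,-0.03]
    - [-0.02,0,-0.06]
    - [-0.06,-0.004,-0.06]
    - [-0.11,-0.008,-0.06]
  spin: [0,0,0,0,0]

```text
clock: 16.58
position: [0.6319, 0.0156, 0.1116]
tool_rot: [0.707, 0.707, 0.001, 0.001]
ft_force: [0.5, -0.6, -1.3]
gripper_width: 0.0575
```

```bash
python3 -c "
from h import *
print(env.get_state()['gripper_width'],env.get_state()['ft_force'])
go(.6247,-.1297,.015,90)"
```

```text
0.05750561773373934 [ 0.53812212 -0.58524808 -1.29102048]
now [0.6319 0.0156 0.1116] yaw 90.0 | tool [-0.1453 -0.0072  0.0966] spin 0.0 dist 0.175 minrows 3.0 t 16.575
```

Request:
apply_moves:
  fingers: [1,1,1,1,1]
  xyz:
    - [-0.05,-0.003,0]
    - [-0.1,-0.005,0.02]
    - [-0.145,-0.007,0.04]
    - [-0.145,-0.007,0.06]
    - [-0.145,-0.007,0.075]
  spin: [0,0,0,0,0]

```text
clock: 17.2
position: [0.6238, -0.1287, 0.034]
tool_rot: [0.708, 0.706, 0.0, -0.0]
ft_force: [-0.6, 0.3, -1.0]
gripper_width: 0.0575
```

```bash
python3 -c "
from h import *
go(.6247,-.1297,.015,90)
f=snap('side','s6');a=cv2.resize(f['color'][200:290,240:350],None,fx=4,fy=4);cv2.imwrite('pics/c6.png',a)"
```

```text
now [ 0.6238 -0.1287  0.034 ] yaw 89.9 | tool [-0.001   0.0009  0.019 ] spin -0.003 dist 0.019 minrows 1.0 t 17.2
```

View pics/c6.png

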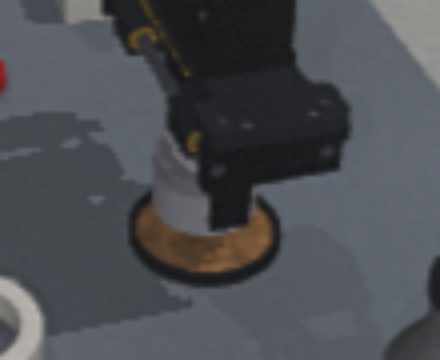

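The tin hovers level over the large tray (205,230 in the crop), clear of the bottle and the tape. Lowering it now.

Request:
apply_moves:
  fingers: [1,1,1,1,1]
  xyz:
    - [-0.001,0.001,0.008]
    - [-0.001,0.001,0.014]
    - [-0.001,0.001,0.017]
    - [-0.001,0.001,0.019]
    - [-0.001,0.001,0.019]
  spin: [0,0,0,0,0]

```text
clock: 17.88
position: [0.6251, -0.1299, 0.0156]
tool_rot: [0.708, 0.707, -0.0, 0.0]
ft_force: [0.5, -0.3, -1.8]
gripper_width: 0.0576
```

Request:
apply_moves:
  fingers: [1,1,1,1,1]
  xyz:
    - [0,0,0.0005]
    - [0,0,0.001]
    - [0,0,0.001]
    - [0,0,0.001]
    - [0,0,0.001]
  spin: [0,0,0,0,0]

```text
clock: 18.5
position: [0.6253, -0.1301, 0.0151]
tool_rot: [0.708, 0.706, 0.0, 0.0]
ft_force: [-2.8, 0.2, 4.6]
gripper_width: 0.0576
```

Contact at +4.6 N. Releasing; the opening goes to about 80 mm to clear the tin.

Request:
apply_moves:
  fingers: [-0.8,-0.8,-0.8,-0.8,-0.8]
  xyz:
    - [0,0,0]
    - [0,0,0]
    - [0,0,0]
    - [0,0,0]
    - [0,0,0]
  spin: [0,0,0,0,0]

```text
clock: 19.12
position: [0.625, -0.1299, 0.0144]
tool_rot: [0.708, 0.706, -0.0, -0.0]
ft_force: [0.6, 0.7, -0.0]
gripper_width: 0.0783
```

Request:
apply_moves:
  fingers: [-0.8,-0.8,-1,-1,-1]
  xyz:
    - [0,0,-0.02]
    - [0,0,-0.06]
    - [0,-0.03,-0.11]
    - [0,-0.08,-0.12]
    - [0,-0.13,-0.12]
  spin: [0,0,0,0,0]

```text
clock: 19.75
position: [0.4955, -0.1303, 0.138]
tool_rot: [0.708, 0.707, 0.001, 0.003]
ft_force: [0.1, -0.7, 0.3]
gripper_width: 0.0867
```

Run:
```python
from h import *
f=snap('side','s7');g=snap('top','t7')
go(.64,.127,.13,90)
a=cv2.resize(f['color'][140:280,170:325],None,fx=3,fy=3);b=cv2.resize(g['color'][130:190,170:230],None,fx=5,fy=5,interpolation=cv2.INTER_CUBIC)
o=np.zeros((420,790,3),np.uint8);o[:,:465]=a;o[:300,470:770]=b
cv2.imwrite('pics/c7.png',o)
```

```text
now [ 0.4903 -0.1287  0.1345] yaw 89.9 | tool [0.2561 0.149  0.0045] spin -0.003 dist 0.296 minrows 5.0 t 19.85
```

View pics/c7.png

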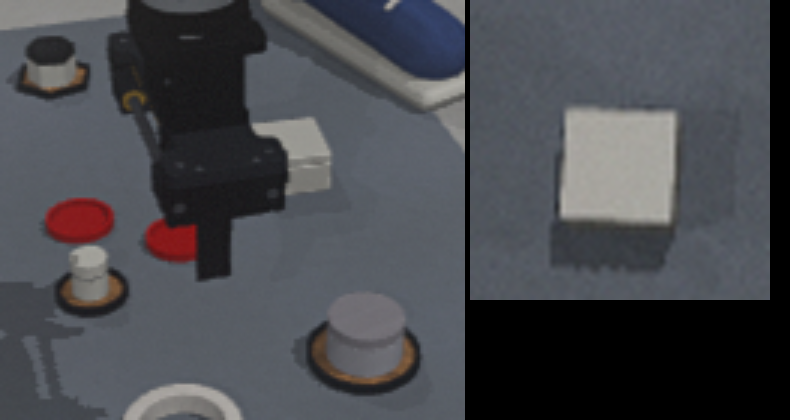

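The tin stands flat in the large tray (363,340). The tub's top is now a clean white square at (470–770, 0–300), centred near (618,165). I'll fit its outline in the top view.

Run:
```python
from h import *
f=env.grab_frame('top')
I=cv2.resize(f['color'][130:190,170:230],None,fx=4,fy=4,interpolation=cv2.INTER_CUBIC)
G=cv2.cvtColor(I,cv2.COLOR_BGR2GRAY); t,m=cv2.threshold(G,0,255,cv2.THRESH_OTSU)
c=max(cv2.findContours(m,cv2.RETR_EXTERNAL,cv2.CHAIN_APPROX_NONE)[0],key=cv2.contourArea)[:,0]
P=np.array([onz(f,*((p+.5)/4-.5+[170,130]),.04)[:2] for p in c],np.float32)
print(t,cv2.minAreaRect(P))
go(.642,.126,.13,90)
```

```text
124.0 ((0.6432692408561707, 0.1286783367395401), (0.06539716571569443, 0.06546293944120407), 86.62765502929688)
now [ 0.4934 -0.1294  0.1355] yaw 89.8 | tool [0.2558 0.1479 0.0055] spin -0.003 dist 0.296 minrows 5.0 t 19.9
```

Request:
apply_moves:
  fingers: [-1,-1,-1,-1,-1]
  xyz:
    - [0.052,0.03,0]
    - [0.104,0.06,0]
    - [0.156,0.09,0]
    - [0.208,0.12,0]
    - [0.258,0.149,0.02]
  spin: [0.01,0.02,0.03,0.04,0.056]

```text
clock: 20.52
position: [0.6489, 0.1307, 0.1179]
tool_rot: [0.727, 0.686, 0.003, 0.002]
ft_force: [1.5, -0.4, 0.4]
gripper_width: 0.0868
```

Request:
apply_moves:
  fingers: [-1,-1,-1,-1,-1]
  xyz:
    - [0,0,0.02]
    - [0,0,0.04]
    - [0,0,0.04]
    - [0,0,0.04]
    - [0,0,0.04]
  spin: [0,0,0,0,0]

```text
clock: 21.15
position: [0.6454, 0.1272, 0.0761]
tool_rot: [0.728, 0.686, 0.001, 0.001]
ft_force: [-1.1, 0.7, -0.7]
gripper_width: 0.0865
```

```bash
python3 -c "
from h import *
go(.643,.1285,.011,86.6)"
```

```text
now [0.6454 0.1272 0.0761] yaw 86.6 | tool [ 0.0011 -0.0025  0.0651] spin 0.0 dist 0.065 minrows 2.0 t 21.15
```

Request:
apply_moves:
  fingers: [-1,-1,-1,-1,-0.7]
  xyz:
    - [0.001,-0.002,0.03]
    - [0.001,-0.002,0.055]
    - [0.001,-0.002,0.064]
    - [0.001,-0.002,0.064]
    - [0.001,-0.002,0.064]
  spin: [0,0,0,0,0]

```text
clock: 21.78
position: [0.6438, 0.1291, 0.0121]
tool_rot: [0.727, 0.686, 0.001, 0.001]
ft_force: [0.4, 0.2, 0.2]
gripper_width: 0.0825
```

Request:
apply_moves:
  fingers: [1,1,1,1,1]
  xyz:
    - [0,0,0]
    - [0,0,0]
    - [0,0,0]
    - [0,0,0]
    - [0,0,0]
  spin: [0,0,0,0,0]

```text
clock: 22.4
position: [0.6434, 0.1287, 0.0116]
tool_rot: [0.727, 0.686, 0.0, 0.001]
ft_force: [-1.1, -2.7, 6.3]
gripper_width: 0.0657
```

Request:
apply_moves:
  fingers: [1,1,1,1,1]
  xyz:
    - [0,0,-0.01]
    - [0,0,-0.03]
    - [0,0,-0.06]
    - [0,0,-0.09]
    - [0,0,-0.09]
  spin: [0,0,0,0,0]

```text
clock: 23.02
position: [0.6452, 0.1296, 0.1048]
tool_rot: [0.727, 0.686, 0.003, 0.002]
ft_force: [-0.1, 0.3, -3.5]
gripper_width: 0.0658
```

```bash
python3 -c "
from h import *
print(env.get_state()['gripper_width'],env.get_state()['ft_force'])
go(.4918,-.3530,.10,54,sym=90)"
```

```text
0.06578551571985285 [-0.14169778  0.27421552 -3.47353833]
now [0.6452 0.1296 0.1048] yaw 86.7 | tool [-0.4907 -0.1254  0.0048] spin 0.571 dist 0.506 minrows 9.0 t 23.025
```

Request:
apply_moves:
  fingers: [1,1,1,1,1]
  xyz:
    - [-0.045,-0.014,0]
    - [-0.095,-0.029,0]
    - [-0.147,-0.044,0]
    - [-0.199,-0.059,0]
    - [-0.25,-0.074,0]
  spin: [0.06,0.13,0.2,0.27,0.34]

```text
clock: 23.65
position: [0.5527, -0.1172, 0.0992]
tool_rot: [0.833, 0.553, -0.0, -0.001]
ft_force: [0.3, -0.7, -2.4]
gripper_width: 0.0659
```

```bash
python3 -c "
from h import *
go(.4918,-.3530,.06,54,sym=90)"
```

```text
now [ 0.5527 -0.1172  0.0992] yaw 67.1 | tool [-0.2409  0.0357  0.0392] spin 0.228 dist 0.247 minrows 4.0 t 23.65
```

Request:
apply_moves:
  fingers: [1,1,1,1,1]
  xyz:
    - [-0.052,0.008,0]
    - [-0.104,0.016,0]
    - [-0.156,0.024,0.01]
    - [-0.208,0.031,0.02]
    - [-0.241,0.036,0.04]
  spin: [0.05,0.1,0.15,0.2,0.228]

```text
clock: 24.28
position: [0.4932, -0.3546, 0.0599]
tool_rot: [0.891, 0.454, 0.0, 0.0]
ft_force: [0.7, -0.7, -4.0]
gripper_width: 0.0658
```

Request:
apply_moves:
  fingers: [1,1,1,1,1]
  xyz:
    - [0,0,0.01]
    - [0,0,0.02]
    - [0,0,0.02]
    - [0,0,0.02]
    - [0,0,0.02]
  spin: [0,0,0,0,0]

```text
clock: 24.9
position: [0.4949, -0.3521, 0.0414]
tool_rot: [0.89, 0.456, 0.0, 0.001]
ft_force: [-0.9, -0.6, -3.3]
gripper_width: 0.0658
```

```bash
python3 -c "
from h import *
go(.4918,-.3530,.0157,54,sym=90)
f=snap('side','s8');a=cv2.resize(f['color'][250:384,190:390],None,fx=3,fy=3);cv2.imwrite('pics/c8.png',a)"
```

```text
now [ 0.4949 -0.3521  0.0414] yaw 54.2 | tool [-0.0025 -0.002   0.0257] spin 0.004 dist 0.026 minrows 1.0 t 24.9
```

View pics/c8.png

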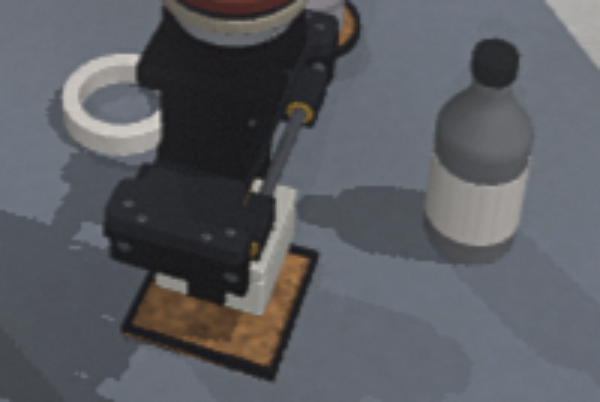

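The tub hovers parallel to the square tray (220,300 in the crop), with the bottle and tape clear. Lowering it with a small xy correction.

Request:
apply_moves:
  fingers: [1,1,1,1,1]
  xyz:
    - [-0.001,-0.002,0.01]
    - [-0.002,-0.002,0.018]
    - [-0.002,-0.002,0.022]
    - [-0.002,-0.002,0.025]
    - [-0.002,-0.002,0.025]
  spin: [0,0,0,0,0]

```text
clock: 25.58
position: [0.4915, -0.3529, 0.0157]
tool_rot: [0.89, 0.455, 0.0, 0.0]
ft_force: [-1.0, 0.2, -4.0]
gripper_width: 0.0655
```

Request:
apply_moves:
  fingers: [1,1,1,1,1]
  xyz:
    - [0,0,0.0005]
    - [0,0,0.001]
    - [0,0,0.001]
    - [0,0,0.001]
    - [0,0,0.001]
  spin: [0,0,0,0,0]

```text
clock: 26.2
position: [0.4915, -0.353, 0.0156]
tool_rot: [0.89, 0.455, 0.0, 0.0]
ft_force: [-3.3, 1.5, 3.9]
gripper_width: 0.0655
```

Request:
apply_moves:
  fingers: [-0.9,-0.9,-0.9,-0.9,-0.9]
  xyz:
    - [0,0,0]
    - [0,0,0]
    - [0,0,0]
    - [0,0,0]
    - [0,0,0]
  spin: [0,0,0,0,0]

```text
clock: 26.82
position: [0.4913, -0.3527, 0.0145]
tool_rot: [0.89, 0.455, -0.0, -0.0]
ft_force: [-0.0, -0.2, -1.0]
gripper_width: 0.0826
```

Request:
apply_moves:
  fingers: [-0.9,-0.9,-0.9,-0.9,-0.9]
  xyz:
    - [0,0,-0.02]
    - [0,0,-0.06]
    - [0,0,-0.12]
    - [0,0,-0.18]
    - [0,0,-0.22]
  spin: [0,0,0,0,0]

```text
clock: 27.45
position: [0.4922, -0.3535, 0.2402]
tool_rot: [0.89, 0.455, 0.001, 0.003]
ft_force: [0.9, 0.2, -0.3]
gripper_width: 0.083
```

Request:
apply_moves:
  fingers: [-0.9,-0.9,-0.9,-0.9,-0.9]
  xyz:
    - [-0.03,-0.02,-0.03]
    - [-0.06,-0.05,-0.05]
    - [-0.08,-0.08,-0.05]
    - [-0.08,-0.08,-0.05]
    - [-0.08,-0.08,-0.05]
  spin: [0,0,0,0,0]

```text
clock: 28.08
position: [0.3801, -0.3708, 0.2856]
tool_rot: [0.89, 0.455, 0.0, 0.001]
ft_force: [0.5, -0.3, -0.5]
gripper_width: 0.0828
```

Run:
```python
from h import *
f=snap('side','s9');g=snap('top','t9'); print(env.get_state()['position'])
a=cv2.resize(f['color'][130:384,130:400],None,fx=1.7,fy=1.7);b=cv2.resize(g['color'][130:250,95:395],None,fx=2.6,fy=2.6)
o=np.zeros((600,780,3),np.uint8);o[:312]=b[:,:780];o[312:,:]=cv2.resize(f['color'][150:384,140:400],(320,288))[:, :1]*0
o[312:600,:320]=cv2.resize(f['color'][150:384,140:400],(320,288))
o[312:552,340:640]=cv2.resize(f['color'][290:384,210:328],(300,240))
cv2.imwrite('pics/c9.png',o)
```

```text
[ 0.38041534 -0.37055916  0.28478512]
```

View pics/c9.png

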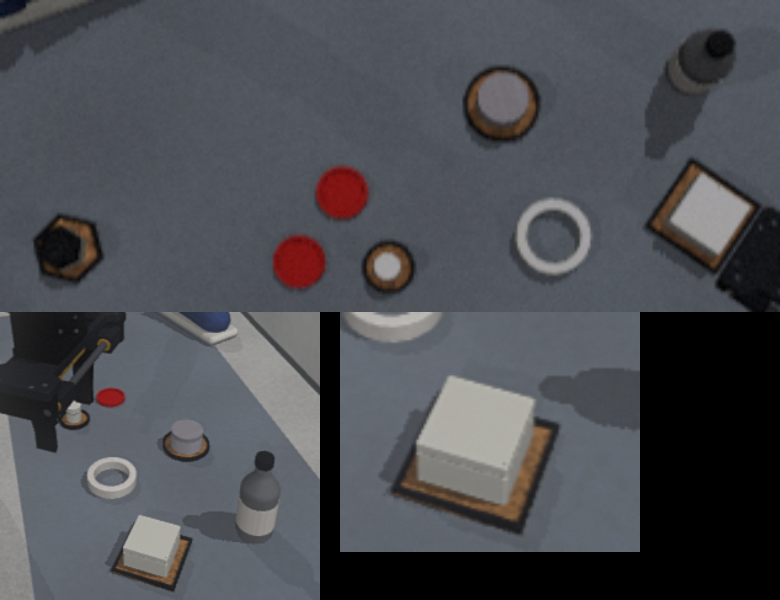

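All four pots stand in their trays: the jar at (68,247), small pot at (388,266), tin at (502,102) and tub at (708,212). The tape and bottle look unmoved. I'll do one numeric check and then hand in.

Run:
```python
from h import *
f=env.grab_frame('top'); g=cv2.cvtColor(f['color'],cv2.COLOR_BGR2GRAY); o=cv2.cvtColor(cv2.imread('pics/top0.png'),cv2.COLOR_BGR2GRAY)
for n,(a,b,c,d),z in(('tub',(185,240,340,395),.044),('tape',(200,245,288,330),.019)):
    for G in(g,o):
        if n=='tub' and G is o: continue
        m=(G[a:b,c:d]>125).astype(np.uint8); k=max(cv2.findContours(m,0,1)[0],key=cv2.contourArea)[:,0]+[c,a]
        print(n,cv2.minAreaRect(np.array([onz(f,*p,z)[:2] for p in k.astype(float)],np.float32)))
print('bottle diff',cv2.absdiff(g,o)[135:170,345:382].mean(),'tape diff',cv2.absdiff(g,o)[200:245,288:330].mean())
print(env.sign_off())
```

```text
tub ((0.49127545952796936, -0.35081157088279724), (0.0644628033041954, 0.06356322020292282), 54.2856330871582)
tape ((0.47244399785995483, -0.18195173144340515), (0.07800779491662979, 0.08113740384578705), 88.27364349365234)
tape ((0.4710773527622223, -0.18191054463386536), (0.07800780981779099, 0.07832716405391693), 88.27371215820312)
bottle diff 4.574517374517375 tape diff 5.96984126984127
the job is handed in; nothing more can be done
None
```

All four pots are in their own trays, and I handed the job in after about 28 s of the 122 s allowed. I took the stack apart from the top: small pot, six-sided jar, round tin, square tub. Each pot was lowered slowly and let go near its tray's centre.

- **Setting down:** The jar, tin and tub showed a clear contact force of 3–5 N before I released them. The small pot did not: it was released at the computed floor height, where the force reading was only about 0.2 N.
- **Pots in the trays:** The last pictures show all four upright and inside their rims. The tub's top measured within about 2 mm and 0.5° of the tray's centre and direction. The other three I checked only by eye and by the arm's position at release.
- **Bystanders:** The bottle and tape roll look unmoved. The tape's measured centre differed by 1.4 mm between the first and last pictures, which is about half a pixel. Both areas changed slightly in brightness, and I put that down to image noise and the arm's shadow. I did not touch the red look-alikes.

One disagreement between cameras: the side-view estimates of the tin and pot centres were off from the top view by 4–9 mm. I used values close to the top view, and the grips closed at the right widths.

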